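# Release the hold-down cap of a wire dereeler by its hidden rim key

## Task

The blue wire spool is due for a change. Run a fingertip gently along the rim of the black hold-down cap on top of it until you find the release groove, then press the key inside the groove inwards, towards the spindle, so that the cap unlatches and springs up, and take the finger away. Only touch and press: lift and carry nothing, do not force the cap, and leave the other spools and tools on the bench where they are.

Things in the scene. Friction and masses are not known exactly. Their poses are not given: they have to be found in the camera images.
- dereeler: Bench dereeler, fixed: grey steel base plate 200 x 200 mm, its top 20 mm above the bench, a wire eyelet 97 mm high near one corner; origin on the bench under its middle, z up. On its upright spindle: a spool of blue wire, plywood flanges 184 mm across, and on top a black hold-down cap. A brake holds spindle, spool and cap: 1.5 N m turns them. Its yaw says nothing of how the cap is turned.
- cap_seat (a point): Point on the spindle axis, level with the top face of the spool's upper flange (120 mm above the bench). The hold-down cap rests on that face: a black disc 140 mm across, plain upright rim from 0 to 26 mm above this point. The flange reaches 22 mm beyond the rim all round. The spindle's steel end stands in the cap's middle, up to 36 mm above this point. The point does not turn with the cap.
- groove_level (a point): Point on the spindle axis 13.5 mm above cap_seat. At this level, somewhere round the rim (any direction, different every time), is the one release groove: a notch through the cap's whole height, open above and below, 48 mm wide at the rim, narrowing to 36 mm, 12 mm deep. Its back is the key: a grey upright face 30 mm wide, 20 mm high, 58 mm from the axis. The point does not turn with the cap.
- key (a joint): Travel of the release key in the groove, m: 0 out, up to 0.007 pressed in horizontally towards the spindle. A spring pushes it back out: 2.4 N at the start, about 7 N fully in. The latch lets go at about 4 mm.
- cap (a joint): Height of the hold-down cap above its latched place, m: 0 latched, 0.014 sprung up to its stop. It is latched until the key is pressed; then a spring (about 12 N) lifts it straight up, groove and key with it. A finger that presses hard on the key can hold it back by friction until it eases off. Once up it stays up.
- pink_spool: Bystander: small spool of pink wire with white flanges 70 mm across, 45 mm high, standing; origin at the centre of its underside.
- black_spool: Bystander: small spool of black wire with grey flanges 70 mm across, 40 mm high, standing; origin at the centre of its underside.
- screwdriver: Bystander: screwdriver with a black and red handle, 205 mm long, 29 mm thick, lying along its x axis, blade to +x; origin on the bench under the blade end of the handle.
- marker: Bystander: marker pen, white with a black cap, 135 mm long, 12 mm thick, lying along its x axis; origin on the bench under its middle.
- connector: Bystander: red connector housing 40 x 18 x 16 mm; origin at the centre of its underside.
- crimper: Bystander: crimping pliers with blue handles, about 225 x 70 x 22 mm, lying along the x axis, head to +x; origin on the bench under the handles.

How it is judged (in metres and radians):
On the way, in this order (a step that is already met when the one before it is completed fails the run):
1. a fingertip touches the rim of the cap, the key still out (contact force between the fingers and dereeler above 0.4 N and value of joint key below 0.001 m and z of the grasp point in the frame of cap_seat between 0 and 0.055 m and horizontal distance between the grasp point and cap_seat below 0.12 m), for 0.2 s.
2. the fingers press the key in (value of joint key above 0.003 m and contact force between the fingers and dereeler above 0.5 N).
At the end, for the whole second after the job is handed in: The cap stands sprung up by more than 12 mm and at rest, the key is back out (within 1.5 mm), and every bystander is within 30 mm of where it started (value of joint cap above 0.012 m and value of joint key below 0.0015 m and velocity of joint cap below 0.01 m/s and distance of each of pink_spool, black_spool, screwdriver, marker, connector, crimper from where it was at the start of the episode below 0.03 m); the robot touches nothing.
It fails at once if a bystander is moved or lifted by more than 30 mm (not (distance of each of pink_spool, black_spool, screwdriver, marker, connector, crimper from where it was at the start of the episode below 0.03 m)).
It fails at once if the dereeler or its cap is forced with more than 50 N (contact force between the fingers and dereeler above 50 N).
It also fails if it takes over 72 s, if anything falls off the work surface, if the arm or the gripper's body presses on something with over 40 N, if the wrist force passes 120 N, or if a joint passes its speed limit or range.

## Robot

A 6-joint arm with a two-finger parallel gripper is mounted at the origin on the work surface. World frame = base frame: x ahead of the robot, y to its left, z up, the work surface at z = 0. Lengths are in mm, angles in rad, forces in N, time in s.
With the tool pointing down it reaches from about 350 to 875 mm from the base axis. Payload 4.2 kg.
Tool frame: the origin (TCP) lies on the centre line of the jaws, within the pads' length; the fingertips stand 25 mm ahead of it and the grasp point (between the pads) lies 6 mm ahead of it; z points along the fingers, y is the line along which they close (so a half turn about z gives the same grasp; the last joint's range is limited). The gripper opens to 87 mm and grips with 3 to 60 N. Pads are 19 mm wide; open, the fingers measure 117 mm over their backs; the gripper's body (75 mm by 190 mm) begins 51 mm behind the grasp point.
Start: joints at [1.606, 0.385, 0.008, 0, -1.194, -0.259], TCP at [138.679, 609.399, 247.55] pointing down, gripper open.
Joint ranges: [-3.14, 3.14], [-1.21, 2.06], [-1.07, 1.41], [-3.16, 2.05], [-2.99, -0.16], [-3.1, 3.1]. Speed limits (rad/s): [2.79, 2.79, 3.14, 3.14, 3.14, 3.14].

## Interface

Orientations are given as a rotation vector (axis times angle).
In Python, from bench import bot gives the robot as it stands.
- The arm moves only by the tool jog_arm, never from a script. Its argument "commands" is text: rows parted by semicolons, each of 7 numbers parted by spaces: the shift along the tool's x, y, z in m, then the turn, a rotation vector about the tool's x, y, z in degrees, then the finger opening in m, from 0 to 0.087. In form: dx dy dz rx ry rz fingers; .... A call has 1 to 20 rows; each row shifts and turns the commanded pose from where the row before left it, along the tool's axes as they then stand; what a row does not reach is not made up. A row lasts 1/8 s, in which the tool goes at most 62.5 mm and 10.7 degrees, less where a joint would pass 70% of its speed; a pose out of reach is approached as far as the arm can. A call with a gripper value outside its range is refused whole. The fingers move at their own pace and stop on an object; "newtons" is the grip in N (left out, the last holds). Time passes only in rows, so rows that do not move let the fingers close. It gives the time, the measured TCP pose, the force, the opening and the grip force at its end, in the units of the state.
- bot.get_obs(): the state, without advancing time (a new reading comes with each control period).
- bot.read_camera(name): name is "scene" or "top"; returns the picture (480x640x3 uint8, red, green, blue); there is no depth.
- bot.camera_info(name): a dict with "intrinsics" (3x3 intrinsics, pixels), "k1" (the pictures are not rectified: a ray, as slopes to the right and down, at radius r is drawn at 1 + k1 r^2 times it, then the intrinsics apply), "rvec" (rotation vector, rad) and "tvec" (3), from world to camera coordinates, as OpenCV has them. Camera axes: x right, y down, z forward; pixel columns grow to the right and rows downward; lengths in mm; the calibration is good to about 2 mm. A picture is of the moment at which its call begins. camera_info takes no time and is no camera call.
- bot.sign_off(): hands the job in; it is judged then, once.
The state is a dict: "t": time; "q": joint angles; "qvel": joint speeds; "joint_efforts": joint torques, N m; "eef_pos": TCP position; "tcp_rot": TCP orientation; "ft_force": force on the tool from outside, world axes, zero at the start; "torque": the same for the moment, N m; "opening": finger opening in mm; "grip_force": force on a finger pad.
Only numpy, scipy, OpenCV 4.12 (cv2) and the standard library are available. Lean on these libraries where they do the work, as an engineer would, in place of code of your own. Each camera call takes 0.05 s, during which the arm holds its last target. There are 200 camera calls.

## Working session

There is one attempt and no reset: what is moved stays moved. The work goes in short steps, Python scripts to look and compute and a tool call to move; the robot and the scene stay as the last step left them, time stands still between calls to the robot, and variables do not carry over. Pictures are saved under pics/ and viewed, at most 10 in all, crops included, and the job is handed in when it is done.

Besides the shell and the picture viewer there is one more tool, called after "Call:" as name(argument=value, ...) on one line, values as JSON. jog_arm: Moves the arm, as the interface text tells. Its arguments: {"type":"object","properties":{"commands":{"type":"string"},"newtons":{"type":"number"}},"required":["commands"]}

```bash
mkdir -p pics
python3 - <<'E'
from bench import bot
import cv2
for n in("scene","top"):
    im=bot.read_camera(n);cv2.imwrite(f"pics/{n}0.png",im[:,:,::-1])
    i=bot.camera_info(n);print(n,i)
print(bot.get_obs())
E
```

```text
scene {'intrinsics': array([[609.92436824,   0.        , 318.44970574],
       [  0.        , 609.92436824, 236.50583112],
       [  0.        ,   0.        ,   1.        ]]), 'k1': 0.03515402094239763, 'rvec': array([ 0.62603069,  2.67276802, -1.11557132]), 'tvec': array([ 498.46576313,  -49.13471994, 1763.78369228])}
top {'intrinsics': array([[582.41317566,   0.        , 317.99354454],
       [  0.        , 582.41317566, 244.05836542],
       [  0.        ,   0.        ,   1.        ]]), 'k1': -0.0843272325051407, 'rvec': array([ 2.19806419, -2.15661082,  0.09466767]), 'tvec': array([ -67.92920869,  552.60848594, 1350.41140042])}
{'t': 0.1, 'q': array([ 1.60555950e+00,  3.85495787e-01,  6.76714528e-03, -4.35753298e-04,
       -1.19397625e+00, -2.58615454e-01]), 'qvel': array([ 0.00080712, -0.00076551,  0.00468585,  0.00044923, -0.00026515,
        0.00285721]), 'joint_efforts': array([ 5.98023689e-05, -3.91687846e+01,  1.87933946e+01,  4.23183739e+00,
        1.34600539e-02, -7.45065176e-05]), 'eef_pos': array([138.60510291, 608.94460279, 246.56090149]), 'tcp_rot': array([ 3.11997182e+00, -3.50925880e-01, -1.91070242e-04]), 'ft_force': array([-0.60438612,  0.35542857, -0.7170785 ]), 'torque': array([-0.00902039, -0.01570939, -0.00375025]), 'grip_force': 0.0, 'opening': 87.40635371400637}
```

View pics/scene0.png

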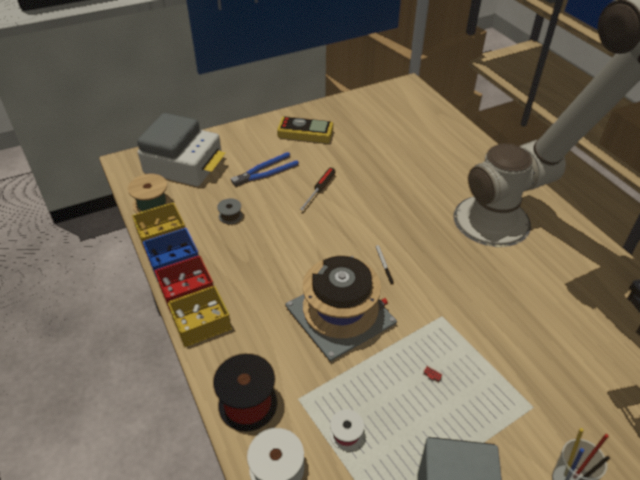

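View pics/top0.png

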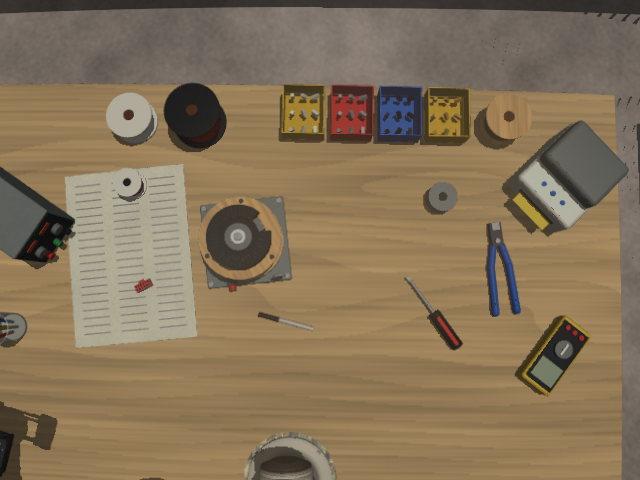

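The top view shows the dereeler with its cap centred near (238,237) and a notch near (262,222). In the scene view the notch is near (321,268). I'll measure both more closely.

```bash
cat > h.py <<'E'
import cv2,numpy as np
from bench import bot
def ray(n,uv,z):
    i=bot.camera_info(n);K=i["intrinsics"];k=i["k1"]
    uv=np.atleast_2d(np.array(uv,float))
    xy=cv2.undistortPoints(uv[:,None],K,np.array([k,0,0,0.]))[:,0]
    R=cv2.Rodrigues(i["rvec"])[0];c=-R.T@i["tvec"]
    d=np.c_[xy,np.ones(len(xy))]@R
    return c+d*((z-c[2])/d[:,2])[:,None]
E
python3 - <<'E'
from h import *
im=cv2.imread("pics/top0.png")
crop=im[185:300,185:305]
cv2.imwrite("pics/topc.png",cv2.resize(crop,None,fx=5,fy=5,interpolation=cv2.INTER_CUBIC))
hsv=cv2.cvtColor(im,cv2.COLOR_BGR2HSV)
m=((hsv[...,2]<75)).astype(np.uint8);mm=np.zeros_like(m);cv2.circle(mm,(238,237),40,1,-1);m&=mm
cs,_=cv2.findContours(m,cv2.RETR_EXTERNAL,cv2.CHAIN_APPROX_NONE)
c=max(cs,key=cv2.contourArea)
h=cv2.convexHull(c)[:,0]
p=ray("top",h,146)[:,:2].astype(np.float32);print("hull circle z146",cv2.minEnclosingCircle(p), cv2.fitEllipse(p))
# flange from wood colour
w=((hsv[...,1]>90)&(hsv[...,2]>120)).astype(np.uint8)
# spindle end
s=((hsv[...,2]>110)&(hsv[...,1]<60)).astype(np.uint8);s2=np.zeros_like(s);cv2.circle(s2,(238,237),18,1,-1);s&=s2
M=cv2.moments(s,True);sp=(M['m10']/M['m00'],M['m01']/M['m00']);print("spindle",sp,M['m00'],ray("top",sp,156))
C=cv2.minEnclosingCircle(p)[0]
q=ray("top",c[:,0],146)[:,:2]-C
r=np.hypot(*q.T);a=np.degrees(np.arctan2(q[:,1],q[:,0]))
for b in range(-180,180,10):
    k=(a>=b)&(a<b+10); print(b,np.round(r[k].min(),0) if k.any() else None,end=' | ')
E
```

```text
hull circle z146 ((555.17236328125, 115.08695983886719), 70.69678497314453) ((555.3372802734375, 115.24382781982422), (139.2526397705078, 140.9084014892578), 142.26283264160156)
spindle (237.60199004975124, 235.93532338308458) 201.0 [[556.50471396 114.71931268 156.        ]]
-180 69.0 | -170 69.0 | -160 69.0 | -150 68.0 | -140 69.0 | -130 68.0 | -120 70.0 | -110 69.0 | -100 69.0 | -90 69.0 | -80 45.0 | -70 43.0 | -60 44.0 | -50 44.0 | -40 46.0 | -30 69.0 | -20 68.0 | -10 68.0 | 0 70.0 | 10 69.0 | 20 69.0 | 30 69.0 | 40 70.0 | 50 69.0 | 60 69.0 | 70 69.0 | 80 68.0 | 90 69.0 | 100 68.0 | 110 68.0 | 120 69.0 | 130 68.0 | 140 68.0 | 150 67.0 | 160 67.0 | 170 68.0 |
```

View pics/topc.png

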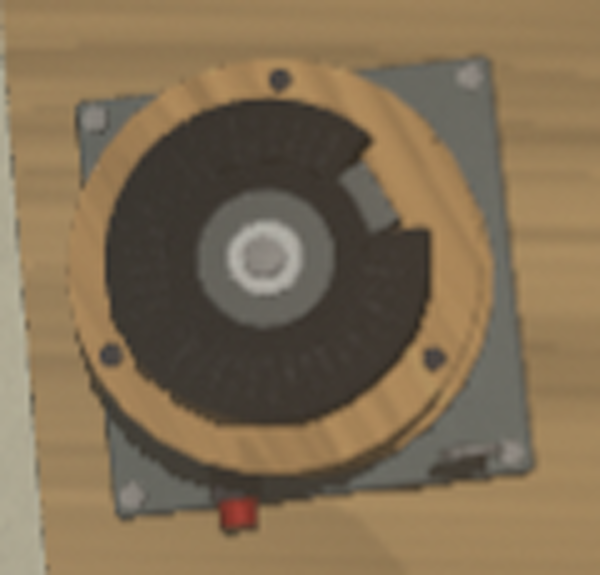

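The top crop shows the notch and its grey key at crop (370,197), which is full-image (259,224). The eyelet is at the lower right and not in the way. Next I'll compute the groove direction and the waypoints.

```bash
cat >> h.py <<'E'
from scipy.spatial.transform import Rotation as Ro
C=np.array([555.5,115.0])
def plan(r,th,ztip,yaw):
    "tool-frame move to (r,th deg) about axis, tip height ztip, tool y direction yaw deg"
    o=bot.get_obs();R=Ro.from_rotvec(o["tcp_rot"])
    y=np.radians(yaw);Y=np.array([np.cos(y),np.sin(y),0]);Z=np.array([0,0,-1.]);T=Ro.from_matrix(np.c_[np.cross(Y,Z),Y,Z])
    t=np.radians(th);P=np.r_[C+r*np.array([np.cos(t),np.sin(t)]),ztip+25]
    print("now",o["eef_pos"].round(1),"to",P.round(1),"tool shift mm",R.inv().apply(P-o["eef_pos"]).round(1),"turn",np.degrees((R.inv()*T).as_rotvec()).round(1))
E
python3 - <<'E'
from h import *
im=cv2.imread("pics/top0.png");hsv=cv2.cvtColor(im,cv2.COLOR_BGR2HSV)
m=((hsv[...,2]>75)&(hsv[...,1]<60)).astype(np.uint8);k=np.zeros_like(m);cv2.circle(k,(259,224),10,1,-1);m&=k
M=cv2.moments(m,True);p=(M['m10']/M['m00'],M['m01']/M['m00'])
q=ray("top",p,143.5)[0,:2]-C;th=np.degrees(np.arctan2(q[1],q[0]));print("key",p,M['m00'],np.hypot(*q),th)
# notch corners seen in crop
for c in [(371,140),(431,232)]:
    q=ray("top",(185+c[0]/5-.4,185+c[1]/5-.4),146)[0,:2]-C;print("corner",np.hypot(*q),np.degrees(np.arctan2(q[1],q[0])))
plan(110,th-45,190,th)
E
```

```text
key (258.1707317073171, 224.3048780487805) 82.0 50.925849746933295 -56.20038952257072
corner 68.79253200470278 -38.9150674130981
corner 71.62384874095602 -78.7119549648536
now [138.6 608.9 246.6] to [534.1   7.1 215. ] tool shift mm [519.3 498.9  32.6] turn [  0.1   0.  -46.6]
```

```bash
python3 -c "
from h import *
plan(112,-94,190,-94)"
```

```text
now [138.6 608.9 246.6] to [547.7   3.3 215. ] tool shift mm [533.4 499.6  32.6] turn [ 0.1  0.  -8.8]
```

Call:
jog_arm(commands="0.028 0.0263 0 0 0 0 0; 0.028 0.0263 0 0 0 0 0; 0.028 0.0263 0 0 0 0 0; 0.028 0.0263 0 0 0 0 0; 0.028 0.0263 0 0 0 0 0; 0.028 0.0263 0 0 0 0 0; 0.028 0.0263 0 0 0 0 0; 0.028 0.0263 0 0 0 0 0; 0.028 0.0263 0 0 0 0 0; 0.028 0.0263 0 0 0 0 0; 0.028 0.0263 0 0 0 0 0; 0.028 0.0263 0 0 0 0 0; 0.028 0.0263 0 0 0 0 0; 0.028 0.0263 0 0 0 0 0; 0.028 0.0263 0 0 0 0 0; 0.028 0.0263 0 0 0 0 0; 0.028 0.0263 0 0 0 0 0; 0.028 0.0263 0 0 0 0 0; 0.028 0.0263 0 0 0 0 0; 0 0 0 0 0 -8.8 0", newtons=10)

```text
t: 2.6
eef_pos: [547.2, 2.1, 246.5]
tcp_rot: [3.139, -0.109, -0.002]
ft_force: [-0.5, 0.6, -0.8]
opening: 0.7
grip_force: 0.0
```

```bash
python3 -c "
from h import *
plan(112,-94,128,-94);o=bot.get_obs();print(o['q'],o['ft_force'],o['opening'],o['t'])
im=bot.read_camera('top');cv2.imwrite('pics/top1.png',cv2.resize(im[165:325,165:345],None,fx=3,fy=3)[:,:,::-1])"
```

```text
now [547.2   2.1 246.5] to [547.7   3.3 153. ] tool shift mm [ 0.6 -1.2 93.5] turn [0.  0.1 0. ]
[ 3.00260888e-01  2.54143293e-01 -1.85046117e-01  1.13625898e-05
 -1.13326827e+00  1.20096517e+00] [-0.45363971  0.63139262 -0.7907172 ] 0.7237299410771312 2.6
```

View pics/top1.png

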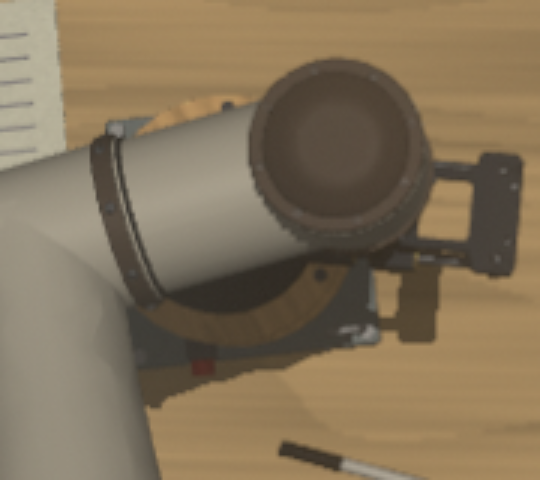

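The arm hides the cap from above, with only the flange edge still visible; the wrist is centred near (340,150) in the crop. I'll lower beside the rim.

Call:
jog_arm(commands="0 0 0.02 0 0 0 0; 0 0 0.02 0 0 0 0; 0 0 0.02 0 0 0 0; 0 0 0.015 0 0 0 0; 0 0 0.01 0 0 0 0; 0 0 0.008 0 0 0 0; 0 0 0 0 0 0 0; 0 0 0 0 0 0 0")

```text
t: 3.65
eef_pos: [546.9, 4.2, 155.1]
tcp_rot: [-3.139, 0.11, -0.002]
ft_force: [-0.2, -0.2, 0.2]
opening: 0.5
grip_force: 0.0
```

```bash
python3 -c "
from h import *
plan(85,-94,128,-94);print(bot.get_obs()['ft_force'])
im=bot.read_camera('scene');cv2.imwrite('pics/s1.png',cv2.resize(im[200:380,250:450],None,fx=3,fy=3)[:,:,::-1])"
```

```text
now [546.9   4.2 155.1] to [549.6  30.2 153. ] tool shift mm [  0.8 -26.2   2.1] turn [-0.  -0.1 -0. ]
[-0.24862406 -0.16573392  0.15110806]
```

View pics/s1.png

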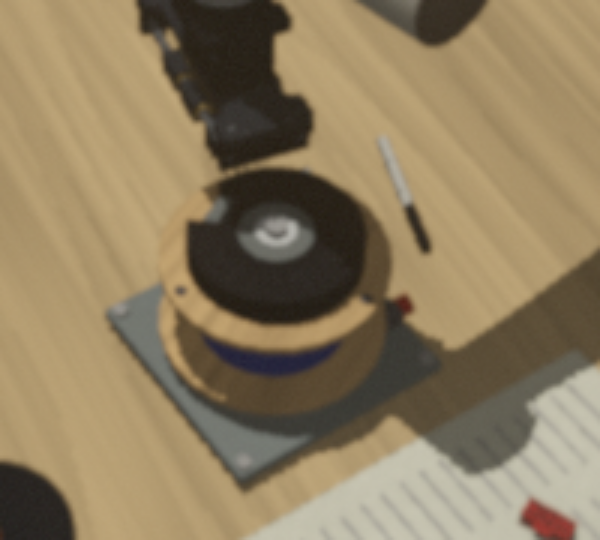

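The fingers stand behind the rim at crop (260,140), with the notch to the left at crop (215,210). I'll approach until they touch.

Call:
jog_arm(commands="0.001 -0.005 0.0015 0 0 0 0; 0 -0.005 0 0 0 0 0; 0 -0.005 0 0 0 0 0; 0 -0.003 0 0 0 0 0; 0 -0.002 0 0 0 0 0; 0 -0.001 0 0 0 0 0; 0 0 0 0 0 0 0")

```text
t: 4.58
eef_pos: [549.0, 25.0, 153.1]
tcp_rot: [3.14, -0.11, -0.0]
ft_force: [0.5, -0.2, 0.2]
opening: 0.3
grip_force: 0.0
```

Call:
jog_arm(commands="0 -0.001 0 0 0 0 0; 0 -0.001 0 0 0 0 0; 0 0 0 0 0 0 0")

```text
t: 4.95
eef_pos: [549.1, 27.0, 153.1]
tcp_rot: [3.14, -0.11, 0.0]
ft_force: [-0.4, -0.4, 0.6]
opening: 0.3
grip_force: 0.0
```

Call:
jog_arm(commands="0 -0.001 0 0 0 0 0; 0 -0.001 0 0 0 0 0; 0 0 0 0 0 0 0")

```text
t: 5.32
eef_pos: [549.3, 29.0, 153.1]
tcp_rot: [-3.14, 0.11, -0.0]
ft_force: [0.4, -0.1, 0.4]
opening: 0.5
grip_force: 0.0
```

Call:
jog_arm(commands="0 -0.001 0 0 0 0 0; 0 -0.001 0 0 0 0 0; 0 0 0 0 0 0 0")

```text
t: 5.7
eef_pos: [549.4, 31.0, 153.0]
tcp_rot: [-3.14, 0.11, 0.0]
ft_force: [-0.1, 0.9, 0.6]
opening: 0.4
grip_force: 0.0
```

Call:
jog_arm(commands="0 -0.001 0 0 0 0 0; 0 0 0 0 0 0 0")

```text
t: 5.95
eef_pos: [549.5, 32.0, 153.1]
tcp_rot: [-3.14, 0.11, -0.0]
ft_force: [0.1, -0.2, 0.0]
opening: 0.5
grip_force: 0.0
```

Call:
jog_arm(commands="0 -0.001 0 0 0 0 0; 0 0 0 0 0 0 0")

```text
t: 6.2
eef_pos: [549.5, 33.0, 153.1]
tcp_rot: [3.14, -0.11, 0.0]
ft_force: [-0.7, -0.5, 0.1]
opening: 0.3
grip_force: 0.0
```

Call:
jog_arm(commands="0 -0.001 0 0 0 0 0; 0 0 0 0 0 0 0")

```text
t: 6.45
eef_pos: [549.7, 34.0, 153.1]
tcp_rot: [-3.14, 0.11, -0.0]
ft_force: [-0.0, -0.3, 0.1]
opening: 0.6
grip_force: 0.0
```

Call:
jog_arm(commands="0 -0.001 0 0 0 0 0; 0 0 0 0 0 0 0")

```text
t: 6.7
eef_pos: [549.7, 35.0, 153.0]
tcp_rot: [3.14, -0.11, 0.0]
ft_force: [-0.3, -1.0, -0.1]
opening: 0.5
grip_force: 0.0
```

Call:
jog_arm(commands="0 -0.001 0 0 0 0 0; 0 0 0 0 0 0 0")

```text
t: 6.95
eef_pos: [549.8, 36.0, 153.0]
tcp_rot: [-3.14, 0.11, -0.0]
ft_force: [0.2, -0.3, 0.0]
opening: 0.8
grip_force: 0.0
```

Call:
jog_arm(commands="0 -0.001 0 0 0 0 0; 0 0 0 0 0 0 0")

```text
t: 7.2
eef_pos: [549.8, 37.0, 153.1]
tcp_rot: [-3.14, 0.11, -0.0]
ft_force: [-0.5, 0.1, -0.7]
opening: 0.3
grip_force: 0.0
```

Call:
jog_arm(commands="0 -0.001 0 0 0 0 0; 0 0 0 0 0 0 0")

```text
t: 7.45
eef_pos: [549.8, 37.8, 153.0]
tcp_rot: [3.139, -0.11, -0.0]
ft_force: [-0.3, -1.2, 0.3]
opening: 0.8
grip_force: 0.6
```

Call:
jog_arm(commands="0 -0.001 0 0 0 0 0; 0 0 0 0 0 0 0")

```text
t: 7.7
eef_pos: [549.8, 37.9, 153.1]
tcp_rot: [3.138, -0.11, -0.001]
ft_force: [1.0, -4.7, 0.6]
opening: 0.5
grip_force: 2.5
```

Contact is at r ≈ 77.5 mm with about 5 N. I'll hold briefly, then slide along the rim.

Call:
jog_arm(commands="0 0 0 0 0 0 0; 0 0 0 0 0 0 0; 0.004 -0.0001 0 0 0 -3 0; 0.004 -0.0001 0 0 0 -3 0; 0.004 -0.0001 0 0 0 -3 0")

```text
t: 8.32
eef_pos: [560.0, 37.7, 152.2]
tcp_rot: [3.136, 0.138, -0.009]
ft_force: [-2.5, -4.5, 0.3]
opening: 0.7
grip_force: 2.1
```

Call:
jog_arm(commands="0.004 -0.0001 0 0 0 -3 0; 0.004 -0.0001 0 0 0 -3 0")

```text
t: 8.57
eef_pos: [567.9, 38.6, 152.3]
tcp_rot: [3.125, 0.302, -0.009]
ft_force: [-3.0, -4.6, 0.4]
opening: 0.3
grip_force: 2.4
```

Call:
jog_arm(commands="0.004 -0.0001 0 0 0 -3 0; 0.004 -0.0001 0 0 0 -3 0")

```text
t: 8.82
eef_pos: [576.1, 40.6, 152.4]
tcp_rot: [3.105, 0.465, -0.008]
ft_force: [-2.7, -4.6, -0.3]
opening: 0.8
grip_force: 2.0
```

Call:
jog_arm(commands="0.004 -0.0001 0 0 0 -3 0; 0.004 -0.0001 0 0 0 -3 0")

```text
t: 9.07
eef_pos: [584.7, 44.3, 152.7]
tcp_rot: [3.078, 0.628, -0.003]
ft_force: [0.1, -0.3, -0.2]
opening: 0.6
grip_force: 0.5
```

```bash
python3 -c "
from h import *
o=bot.get_obs();d=o['eef_pos'][:2]-C;print(np.hypot(*d),np.degrees(np.arctan2(d[1],d[0])));plan(77,-58,128,-58);print(o['ft_force'])"
```

```text
76.51251731002537 -67.57561486147621
now [584.7  44.3 152.7] to [596.3  49.7 153. ] tool shift mm [12.8 -0.4 -0.3] turn [-0.   0.1 -8.9]
[ 0.08740015 -0.29955414 -0.22272715]
```

The force dropped to zero, so the finger has reached the groove. I'll centre there and press inwards.

Call:
jog_arm(commands="0.004 -0.0001 0 0 0 -3 0; 0.004 -0.0001 0 0 0 -3 0; 0.004 -0.0001 0 0 0 -3 0; 0 0 0 0 0 0 0; 0 -0.003 0 0 0 0 0; 0 -0.003 0 0 0 0 0; 0 -0.002 0 0 0 0 0; 0 0 0 0 0 0 0")

```text
t: 10.07
eef_pos: [591.5, 57.3, 153.1]
tcp_rot: [-3.02, -0.866, -0.0]
ft_force: [-0.7, 0.2, 0.3]
opening: 0.7
grip_force: 0.0
```

Call:
jog_arm(commands="0 -0.001 0 0 0 0 0; 0 -0.001 0 0 0 0 0; 0 0 0 0 0 0 0")

```text
t: 10.45
eef_pos: [590.5, 58.8, 153.1]
tcp_rot: [3.02, 0.865, -0.0]
ft_force: [0.2, 0.2, 0.3]
opening: 0.2
grip_force: 0.0
```

```bash
python3 -c "
from h import *
o=bot.get_obs();d=o['eef_pos'][:2]-C;print(np.hypot(*d),np.degrees(np.arctan2(d[1],d[0])));plan(65,-58,128,-58);print(o['ft_force'])"
```

```text
66.20806644429557 -58.08205190639394
now [590.5  58.8 153.1] to [589.9  59.9 153. ] tool shift mm [ 0.1 -1.2  0.1] turn [ 0.  0. -0.]
[0.2147256  0.23059122 0.34700773]
```

Call:
jog_arm(commands="0 -0.001 0 0 0 0 0; 0 -0.001 0 0 0 0 0; 0 -0.001 0 0 0 0 0; 0 0 0 0 0 0 0")

```text
t: 10.95
eef_pos: [589.7, 60.0, 153.3]
tcp_rot: [3.018, 0.865, 0.001]
ft_force: [2.6, -5.1, -0.9]
opening: 0.8
grip_force: 3.0
```

Call:
jog_arm(commands="0 -0.001 0 0 0 0 0; 0 -0.001 0 0 0 0 0; 0 -0.001 0 0 0 0 0; 0 0 0 0 0 0 0")

```text
t: 11.45
eef_pos: [588.1, 62.6, 153.4]
tcp_rot: [3.018, 0.865, 0.001]
ft_force: [2.4, -4.4, 0.8]
opening: 0.2
grip_force: 2.5
```

```bash
python3 -c "
from h import *
o=bot.get_obs();d=o['eef_pos'][:2]-C;print(np.hypot(*d),np.degrees(np.arctan2(d[1],d[0])));print(o['ft_force'])"
```

```text
61.68923115169418 -58.109523684548336
[ 2.42583313 -4.38016597  0.83552738]
```

Call:
jog_arm(commands="0 -0.001 0 0 0 0 0; 0 -0.001 0 0 0 0 0; 0 0 0 0 0 0 0; 0 0 0 0 0 0 0")

```text
t: 11.95
eef_pos: [588.2, 64.3, 155.5]
tcp_rot: [3.017, 0.866, 0.007]
ft_force: [2.3, -5.4, 6.8]
opening: 0.3
grip_force: 3.7
```

```bash
python3 -c "
from h import *
o=bot.get_obs();d=o['eef_pos'][:2]-C;print(np.hypot(*d));print(o['ft_force'])
im=bot.read_camera('scene');cv2.imwrite('pics/s2.png',cv2.resize(im[200:380,250:450],None,fx=3,fy=3)[:,:,::-1])"
```

```text
60.34826277229504
[ 2.31062251 -5.43155381  6.82942347]
```

View pics/s2.png

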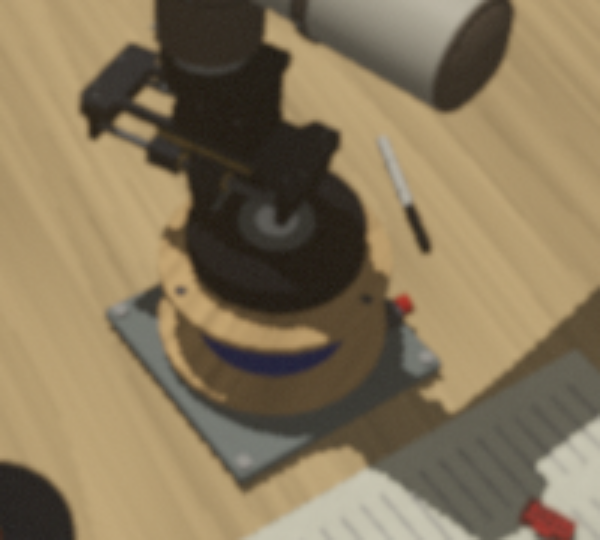

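The upward force of 6.8 N shows the cap has unlatched and friction is holding it. I'll ease off and back out.

Call:
jog_arm(commands="0 0.001 0 0 0 0 0; 0 0.001 0 0 0 0 0; 0 0.002 0 0 0 0 0; 0 0.003 0 0 0 0 0; 0 0.005 0 0 0 0 0; 0 0.01 0 0 0 0 0; 0 0.015 0 0 0 0 0; 0 0.02 0 0 0 0 0; 0 0 0 0 0 0 0")

```text
t: 13.12
eef_pos: [617.2, 15.5, 152.6]
tcp_rot: [-3.021, -0.862, 0.001]
ft_force: [-0.1, 0.0, -1.1]
opening: 0.5
grip_force: 0.0
```

```bash
python3 -c "
from h import *
o=bot.get_obs();d=o['eef_pos'][:2]-C;print(np.hypot(*d));print(o['ft_force'])
im=bot.read_camera('scene');cv2.imwrite('pics/s3.png',cv2.resize(im[200:380,250:450],None,fx=3,fy=3)[:,:,::-1])"
```

```text
117.04530499864327
[-0.09075891  0.00885289 -1.09151503]
```

View pics/s3.png

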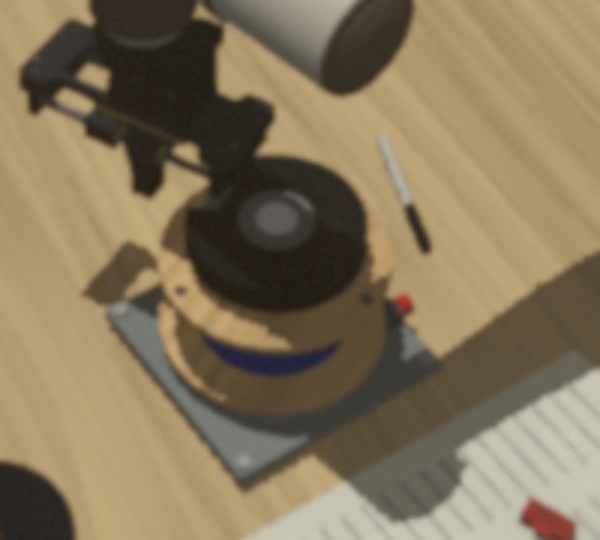

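The cap's top edge has risen from crop row 168 to about 156, and the fingers are clear. I'll back away and check the height.

Call:
jog_arm(commands="0 0.03 0 0 0 0 0; 0 0.03 0 0 0 0 0; 0 0.03 0 0 0 0 0; 0 0.03 -0.02 0 0 0 0; 0 0 -0.03 0 0 0 0; 0 0 -0.03 0 0 0 0; 0 0 -0.03 0 0 0 0; 0 0 0 0 0 0 0; 0 0 0 0 0 0 0; 0 0 0 0 0 0 0")

```text
t: 14.42
eef_pos: [679.4, -84.5, 261.4]
tcp_rot: [-3.019, -0.865, 0.004]
ft_force: [0.4, -0.1, -0.0]
opening: 0.5
grip_force: 0.0
```

```bash
python3 -c "
from h import *
o=bot.get_obs();print(o['ft_force'],o['t'],o['eef_pos'])
a=cv2.imread('pics/scene0.png');b=bot.read_camera('scene')[:,:,::-1].copy()
cv2.imwrite('pics/s4.png',np.hstack([cv2.resize(i[230:360,270:400],None,fx=3,fy=3) for i in(a,b)]))
i=bot.camera_info('scene')
for z in(146,160):
  t=np.linspace(0,6.28,90);P=np.c_[C[0]+70*np.cos(t),C[1]+70*np.sin(t),t*0+z]
  p=cv2.projectPoints(P,i['rvec'],i['tvec'],i['intrinsics'],np.array([i['k1'],0,0,0]))[0][:,0];print(z,'rim top row',p[:,1].min(),'col',p[p[:,1].argmin(),0])
  c=int(p[p[:,1].argmin(),0])
for n,im in(('before',a),('after',b)):print(n,im[245:268,c].max(1))"
```

```text
[ 0.41927217 -0.05211716 -0.02628666] 14.425 [679.38021015 -84.45295268 261.4028097 ]
146 rim top row 254.5455731913459 col 340.8763903014416
160 rim top row 250.482410218409 col 341.04176980264765
before [170 168 169 170 170 172 172 174 173 162 128  79  51  47  51  48  50  48
  49  47  47  55  75]
after [183 183 183 184 184 174 140  87  54  50  51  52  51  49  51  51  52  58
  68  73  66  64  77]
```

View pics/s4.png

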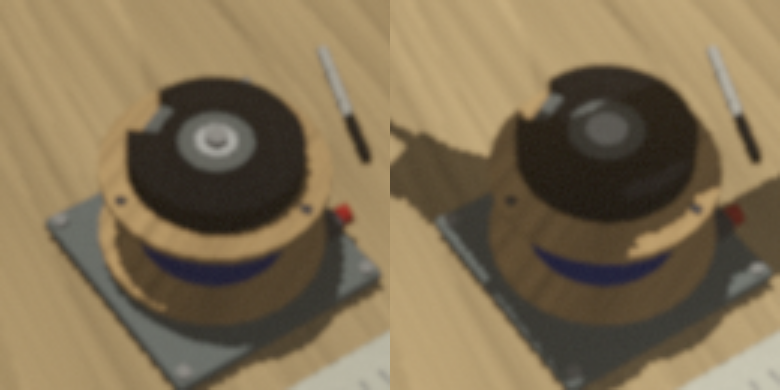

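The rim edge rose 4 px, and 14 mm predicts 4.06 px, so the cap is fully up. The key is out and the bystanders are unmoved.

```bash
python3 -c "
from bench import bot
print(bot.sign_off())"
```

```text
the job is handed in; nothing more can be done
None
```

The cap on the blue spool is unlatched and up by about 14 mm, measured in the camera picture. The finger is clear, I saw no bystander moved, and the job was handed in at about 14.5 s with no verdict shown.

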